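Load a glass blank into the frosting box through its spring flap

TASK

Take the tall narrow glass blank from the wooden rack and load it, upright, into the grey frosting box through the spring flap in its roof: push the flap in with the blank, lower the blank gently into the guide slot of the nest inside, and feel along the slot for the pocket until the glass drops fully home in it. Then let go and draw out so that the flap swings fully shut, without knocking or forcing the glass in the box, and leave the other blanks and the things lying by the rack and the box where they are.

Things in the scene. Friction and masses are not known exactly. Their poses are not given: they have to be found in the camera images.
- blank: the blank to load: clear green-tinted glass plate, 40 mm wide, 10 mm thick, 90 mm tall, about 90 g, standing upright in one of the rack's three slots (any of them): the tallest of the three blanks. Origin at the centre of its underside; x = thickness, y = width, z = up
- blank_wide: another glass blank in the rack, 60 mm wide, 10 mm thick, 70 mm tall; origin at the centre of its underside. Leave it
- blank_short: another glass blank in the rack, 40 mm wide, 10 mm thick, 55 mm tall; origin at the centre of its underside. Leave it
- rack: light wooden rack, fixed to the bench, 150 mm (its x) by 96 mm (its y) by 35 mm tall, origin at the centre of its underside. Three slots 14 mm wide and 68 mm long run along its y at x = -45, 0 and +45 mm; their floors are 10 mm above the bench. The blanks stand in them with their width along y
- box: bench-top frosting box of grey painted steel, fixed to the bench, 240 mm (its x) by 300 mm (its y) by 190 mm tall, viewing window on the +x side, dust spigot on the -y side. Origin at the centre of its underside. Its roof has a loading port closed by the flap; inside, below the port, is the work nest with a guide slot and pocket. Blank home in the pocket: its top is 40 mm below the roof's top
- port (a point): point on the top face of the box's roof (190 mm up) straight above the middle line of the guide slot; axes as the box. The port, a cut-out in the 5 mm roof, runs from 26 mm on the -x side to 18 mm on the +x side of this point, and 80 mm to either side in y
- slot (a point): point on the bed of the guide slot, 73.5 mm above the bench, straight below port (middle of the box, not of the nest); axes as the box. The slot runs along y, is 14 mm wide between upright rails whose tops are 31 mm above this point and carry lips flared to a 26 mm wide mouth 8 mm higher. The slot's bed reaches over 50 mm to either side of this point
- slot_floor (a point): point straight below slot, at the level of the pocket's floor, 59.5 mm above the bench. The pocket is sunk 14 mm into the slot's bed, 44 mm long in y, square edged. The nest is clamped anywhere on its slide bars: the pocket's middle lies from -14 to +14 mm along y from this point, not measured, to be felt out. A blank on the bed and not in the pocket blocks the flap
- flap (a joint): spring flap, dark steel plate 41 x 156 x 3 mm, hinged along the port's edge on the box's -x side, level with the roof; free edge on the +x side. 0 = shut, grows as it is pushed down into the box, to 1.4 rad. A spring shuts it: about 0.05 N m when shut, 0.11 N m wide open, so 2 to 4 N pushes it in; it rests first on the blank, then on the fingers that follow it down
- stick: pale square dressing stick 25 x 120 x 25 mm lying near the rack, origin at the centre of its underside. Leave it
- cup_wheel: steel diamond cup wheel, 80 mm across, 34 mm tall, lying near the rack, origin at the centre of its underside. Leave it
- tape: grey tape measure 65 x 32 x 60 mm beyond the box, origin at the centre of its underside. Leave it
Not all that is in view belongs to the job. Leave any orange or red look-alike of the blank alone.

How it is judged:
By the outcome, as a careful person would: the job done as asked, in the order asked, and still so for the second after the job is handed in, with the robot touching nothing.
It also fails if it takes over 72 s, if anything falls off the work surface, if the arm or the gripper's body presses on something with over 40 N, if the wrist force passes 120 N, or if a joint passes its speed limit or range.

ROBOT

A 7-joint arm with a two-finger parallel gripper is mounted at the origin on the work surface. World frame = base frame: x ahead of the robot, y to its left, z up, the work surface at z = 0. Lengths are in m, angles in rad, forces in N, time in s.
With the tool pointing down it reaches from about 0.425 to 1.025 m from the base axis. Payload 9.4 kg.
Tool frame: the origin (TCP) lies between the finger pads; the fingertips stand 14 mm ahead of it and the grasp point (between the pads) lies 5 mm behind it; y points along the fingers, x is the direction in which the jaws open and shut, and the axes are right-handed (so a half turn about y gives the same grasp; the last joint's range is limited). The gripper opens to 85 mm and grips with 20 to 120 N. Pads are 22 mm wide; open, the fingers measure 114 mm over their backs; the gripper's body (76 mm by 85 mm) begins 54 mm behind the grasp point. The pads swing forward as they close: fully open they stand 13 mm farther back than shut.
Start: joints at [-1.318, 0.599, -0.003, 1.599, 0.002, 0.943, -0.08], TCP at [0.235, 0.686, 0.245] pointing down, gripper open.
Joint ranges: [-2.57, 2.57], [-0.35, 1.97], [-1.29, 1.29], [0.11, 2.56], [-1.05, 4.19], [0.11, 1.86], [-2.63, 2.63]. Speed limits (rad/s): [2.22, 2.22, 3.01, 3.01, 3.14, 3.14, 3.14].

INTERFACE

Orientations are given as a rotation vector (axis times angle).
In Python, from bench import bot gives the robot as it stands. The module is installed in compiled form; this text tells all that it offers.
- The arm moves only by the tool carry_out, never from a script. Its argument "commands" is one flat list of numbers, 7 for each row, row after row: the closure, from -1 (fully open) to 1 (shut), then the shift along the tool's x, y, z in cm, then the turn, a rotation vector about the tool's x, y, z in degrees. In form: [gripper, tx, ty, tz, rx, ry, rz, gripper, tx, ty, tz, rx, ry, rz, ...]. A call has 1 to 10 rows; each row shifts and turns the commanded pose from where the row before left it, along the tool's axes as they then stand; what a row does not reach is not made up. A row lasts 1/12 s, in which the tool goes at most 41.7 mm and 7.16 degrees, less where a joint would pass 70% of its speed; a pose out of reach is approached as far as the arm can. A call is refused whole if a number of a shift passes 4.17 or a number of a turn 7.16, either way. A call with a gripper value outside its range is refused whole. The fingers move at their own pace and stop on an object; the grip force is fixed at half the most. Time passes only in rows, so rows that do not move let the fingers close. It gives the time, the measured TCP pose, the force and the opening at its end, in the units of the state.
- bot.get_state(): the state, without advancing time (a new reading comes with each control period).
- bot.capture(name): name is "side" or "top"; returns the picture (420x560x3 uint8, red, green, blue); there is no depth.
- bot.camera_params(name): a dict with "fov_y" (degrees; the focal length in pixels is half the picture's height over the tangent of half this angle, whatever the lens; pixels are square), "cx", "cy" (the principal point, pixels), "camera_from_world" (4x4, takes a point from world to camera coordinates). Camera axes: x right, y down, z forward; pixel columns grow to the right and rows downward; lengths in m; the calibration is good to about 2 mm. A picture is of the moment at which its call begins. camera_params takes no time and is no camera call.
- bot.job_done(): hands the job in, once; it reports no verdict.
The state is a dict: "clock": time; "joints": joint angles; "joint_velocities": joint speeds; "joint_torque": joint torques, N m; "tcp_pos": TCP position; "tcp_rot": TCP orientation; "ft_force": force on the tool from outside, world axes, zero at the start; "wrist_torque": the same for the moment, N m; "gripper_width": opening from 0.0 (shut) to 1.0 (fully open).
Only numpy, scipy, OpenCV 4.12 (cv2) and the standard library are available. Lean on these libraries where they do the work, as an engineer would, in place of code of your own. Each camera call takes 0.05 s, during which the arm holds its last target. There are 200 camera calls.

## Working session

There is one attempt and no reset: what is moved stays moved. The work goes in short steps, Python scripts to look and compute and a tool call to move; the robot and the scene stay as the last step left them, time stands still between calls to the robot, and variables do not carry over. Pictures are saved under pics/ and viewed, about 8 in all and at most 12, crops included, and the job is handed in when it is done.

Besides the shell and the picture viewer there is one more tool, called by a JSON object that holds its "method" and its "body", one argument or row to a line. carry_out: Moves the arm, as the interface text tells. Its arguments: {"type":"object","properties":{"commands":{"type":"array"}},"required":["commands"]}

```bash
mkdir -p pics
python3 - <<'E'
from bench import bot
import cv2,numpy as np
np.set_printoptions(precision=4,suppress=True)
for n in("side","top"):
    im=bot.capture(n); cv2.imwrite(f"pics/{n}0.png",im[:,:,::-1]); p=bot.camera_params(n); print(n,p)
print(bot.get_state())
E
```

```text
side {'fov_y': 43.540348149344524, 'cx': 280.7974797334225, 'cy': 213.73089013116828, 'camera_from_world': array([[-0.9457,  0.3252, -0.0022,  0.5417],
       [ 0.3106,  0.9014, -0.3018, -0.1763],
       [-0.0961, -0.286 , -0.9534,  1.2726],
       [ 0.    ,  0.    ,  0.    ,  1.    ]])}
top {'fov_y': 46.01134018214914, 'cx': 268.5127321461647, 'cy': 216.29994451544698, 'camera_from_world': array([[-0.0085, -0.9996,  0.0279,  0.0044],
       [-0.9973,  0.0065, -0.0731,  0.5939],
       [ 0.0729, -0.0285, -0.9969,  1.3887],
       [ 0.    ,  0.    ,  0.    ,  1.    ]])}
{'clock': 0.1, 'joints': array([-1.3177,  0.6   , -0.0026,  1.6001,  0.0018,  0.9429, -0.0798]), 'joint_velocities': array([ 0.0009,  0.0004,  0.0005,  0.0003,  0.001 , -0.0012,  0.0006]), 'joint_torque': array([  0.0048, -77.7993,   1.5699, -25.8631,   0.0127,   0.0055,
         0.    ]), 'tcp_pos': array([0.2347, 0.6855, 0.2445]), 'tcp_rot': array([-1.3483, -0.9622,  0.964 ]), 'ft_force': array([ 0.6146, -0.4088, -0.3931]), 'wrist_torque': array([-0.0571,  0.019 ,  0.0172]), 'gripper_width': 0.9967289298771542}
```

View pics/side0.png

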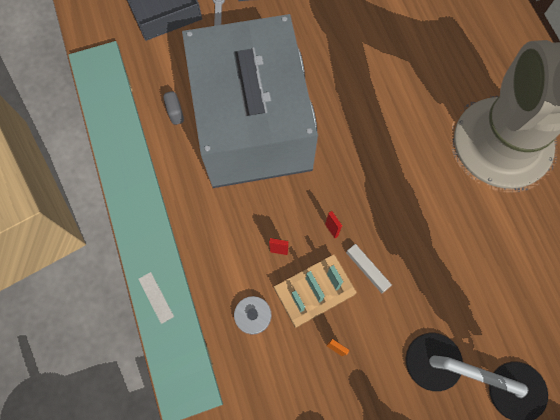

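View pics/top0.png

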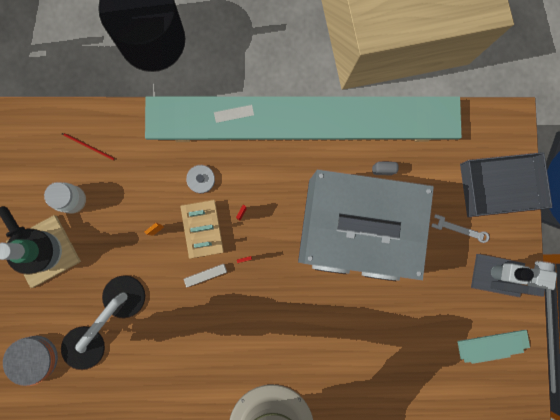

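The side view shows the rack at about (315,290) and the box at (250,100). The top view shows the rack at (203,228), the box at (370,225) and the flap at (370,225), with its hinges on the robot side. Next I'll enlarge both.

Run:
```python
import cv2,numpy as np
s=cv2.imread("pics/side0.png");t=cv2.imread("pics/top0.png")
def c(im,x,y,w,h,k): return cv2.resize(im[y:y+h,x:x+w],None,fx=k,fy=k,interpolation=cv2.INTER_CUBIC)
# left: top rack 5x crop (170..250,190..265); right: side rack (260..370,240..335)
a=c(t,172,192,65,72,6);b=c(s,262,240,100,95,4)
o=np.zeros((440,800,3),np.uint8);o[:a.shape[0],:a.shape[1]]=a;o[:b.shape[0],395:395+b.shape[1]]=b
cv2.imwrite("pics/rack.png",o)
a=c(t,295,165,145,120,3);b=c(s,175,5,150,190,2.4)
o=np.zeros((480,800,3),np.uint8);o[:a.shape[0],:a.shape[1]]=a;o[:b.shape[0],438:438+b.shape[1]]=b[:, :362]
cv2.imwrite("pics/box.png",o)
```

```text
(no output)
```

View pics/rack.png

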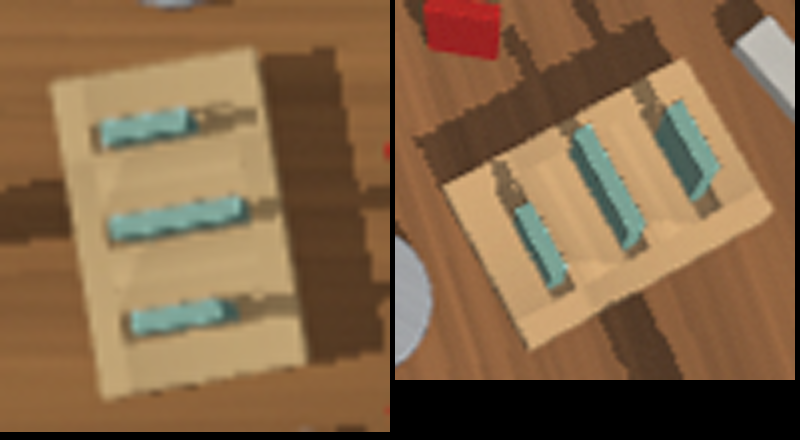

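View pics/box.png

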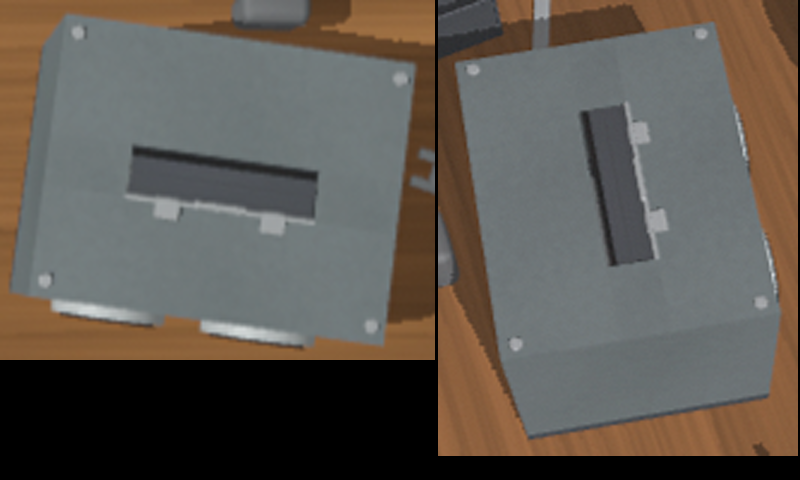

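Rack crop: of the three blanks, the upper and lower ones in the top view are both 40 mm wide. I'll triangulate their top faces to get the heights. Box crop: the hinge lugs are on the robot side, so box -x points at the robot, with a yaw of about -8°.

```bash
cat > h.py <<'E'
import numpy as np,cv2
from bench import bot
np.set_printoptions(precision=4,suppress=True)
def cam(n):
    p=bot.camera_params(n);M=p["camera_from_world"];f=210/np.tan(np.radians(p["fov_y"]/2));return M[:3,:3],M[:3,3],f,p["cx"],p["cy"]
def ray(n,u,v):
    R,t,f,cx,cy=cam(n);d=R.T@np.array([(u-cx)/f,(v-cy)/f,1]);return -R.T@t,d/np.linalg.norm(d)
def onz(n,u,v,z):
    o,d=ray(n,u,v);return o+d*(z-o[2])/d[2]
def tri(a,b):
    (o1,d1),(o2,d2)=ray("side",*a),ray("top",*b)
    A=np.c_[d1,-d2];s=np.linalg.lstsq(A,o2-o1,rcond=None)[0];p,q=o1+d1*s[0],o2+d2*s[1];return (p+q)/2,np.linalg.norm(p-q)
def proj(n,P):
    R,t,f,cx,cy=cam(n);c=R@np.array(P)+t;return f*c[0]/c[2]+cx,f*c[1]/c[2]+cy
E
python3 - <<'E'
from h import *
s=cv2.imread("pics/side0.png");t=cv2.imread("pics/top0.png")
def blobs(im,roi,vmin):
    x,y,w,h=roi;v=cv2.cvtColor(im[y:y+h,x:x+w],cv2.COLOR_BGR2HSV)
    m=cv2.inRange(v,(70,35,vmin),(100,255,255));n,l,st,c=cv2.connectedComponentsWithStats(m)
    out=[]
    for i in range(1,n):
        if st[i,4]>12:
            r=cv2.minAreaRect(np.argwhere(l==i)[:,::-1].astype(np.float32));out.append((np.array(r[0])+(x,y),r[1],r[2],st[i,4]))
    return sorted(out,key=lambda o:o[0][0]+0*o[0][1]) if 0 else out
for vm in(60,120,140):
  print(vm);
  for nm,im,roi in(("side",s,(272,255,80,70)),("top",t,(182,203,42,52))):
    for b in blobs(im,roi,vm): print(nm,b[0],np.round(b[1],1),round(b[2]),b[3])
# box roof screws (top: crop 3x +295,165; side: crop 2.4x, +175,5, offset 438)
T=[(78,33),(400,78),(371,326),(45,280)];S=[(515,344),(473,70),(701,34),(761,302)]
for a,b in zip(S,T):
    a=((a[0]-438)/2.4+175,a[1]/2.4+5);b=(b[0]/3+295,b[1]/3+165);print(tri(a,b),onz("top",*b,.19))
# hinge lugs, hinge line ends and free edge gap corners, on roof plane
for b in[(127,194),(316,220),(133,147),(318,173)]:print(onz("top",b[0]/3+295,b[1]/3+165,.19))
for b in[(625,103),(658,260),(582,112),(612,266)]:print("s",onz("side",(b[0]-438)/2.4+175,b[1]/2.4+5,.19))
for b in[(52,87),(253,48),(305,362),(105,398)]:print("rack",onz("top",b[0]/6+172,b[1]/6+192,.035))
for b in[(443,185),(685,60),(773,210),(530,348)]:print("rack s",onz("side",(b[0]-395)/4+262,b[1]/4+240,.035))
E
```

```text
60
side [334.7308 277.1538] [22.8  9.6] 60 193
side [314.5923 286.1615] [31.1  7.1] 60 211
side [298.1 300.7] [21.   5.8] 63 114
top [196.2973 212.7838] [ 3.6 15.1] 81 56
top [201.4324 228.0946] [ 3.6 21.5] 81 82
top [201.973  244.3378] [ 3.3 16.3] 81 57
120
side [336.5849 276.5472] [24.2  8. ] 74 100
side [315.7423 285.6701] [31.5  6.5] 66 140
side [298.4742 300.567 ] [21.1  5.7] 66 91
top [195.527  212.6622] [ 3.1 13.6] 81 47
top [200.9865 227.9189] [ 3.1 20.7] 81 70
top [201.0676 244.4054] [ 3.1 14.5] 81 50
140
side [336.6923 276.5385] [24.2  7.9] 75 95
side [315.7423 285.6701] [31.5  6.5] 66 134
side [298.64 300.52] [21.1  5.6] 67 89
top [195.5135 212.5811] [ 3.  13.6] 81 45
top [200.973  227.8378] [ 3.  20.7] 81 66
top [200.973  244.3378] [ 3.  14.3] 81 46
(array([ 0.6864, -0.1318,  0.1731]), np.float64(0.0014695276098756847)) [ 0.6831 -0.1292  0.19  ]
(array([ 0.6452, -0.4076,  0.1752]), np.float64(0.00017050729125361514)) [ 0.6435 -0.4024  0.19  ]
(array([ 0.4342, -0.376 ,  0.1755]), np.float64(0.0001690380256906156)) [ 0.4348 -0.3711  0.19  ]
(array([ 0.4753, -0.0997,  0.1756]), np.float64(0.00018194526901896605)) [ 0.4755 -0.0982  0.19  ]
[ 0.5468 -0.1682  0.19  ]
[ 0.5237 -0.3272  0.19  ]
[ 0.5862 -0.174   0.19  ]
[ 0.5633 -0.3301  0.19  ]
s [ 0.5265 -0.3182  0.19  ]
s [ 0.5484 -0.1595  0.19  ]
s [ 0.5658 -0.3219  0.19  ]
s [ 0.5875 -0.1669  0.19  ]
rack [0.6222 0.2474 0.035 ]
rack [0.64   0.1533 0.035 ]
rack [0.4925 0.1292 0.035 ]
rack [0.4766 0.2222 0.035 ]
rack s [0.6429 0.159  0.035 ]
rack s [0.4954 0.1369 0.035 ]
rack s [0.48   0.2293 0.035 ]
rack s [0.6274 0.2554 0.035 ]
```

Run:
```python
from h import *
for a,b in(((336.7,276.5),(201,244.3)),((315.7,285.7),(201,227.8)),((298.6,300.5),(195.5,212.6))):
    print(tri(a,b),onz("top",*b,.1),onz("side",*a,.1))
for n in("side","top"):
    R,t,f,cx,cy=cam(n);print(n,-R.T@t,f)
from scipy.spatial.transform import Rotation as Ro
s=bot.get_state();print(Ro.from_rotvec(s["tcp_rot"]).as_matrix())
```

```text
(array([0.514 , 0.1873, 0.0681]), np.float64(0.0021468031891065747)) [0.5143 0.1832 0.1   ] [0.5183 0.1925 0.1   ]
(array([0.5603, 0.1889, 0.0515]), np.float64(0.0016180901027646319)) [0.5585 0.1833 0.1   ] [0.5653 0.1963 0.1   ]
(array([0.6039, 0.2054, 0.0402]), np.float64(0.0009335653652113252)) [0.5994 0.198  0.1   ] [0.6081 0.2132 0.1   ]
side [0.6894 0.3468 1.1613] 525.8311401278522
top [0.4911 0.0401 1.4278] 494.5929058134261
[[ 0.3238 -0.0003 -0.9461]
 [ 0.9461 -0.0014  0.3238]
 [-0.0014 -1.     -0.0001]]
```

{"method": "carry_out", "body": {
  "commands": [-1,0,-4,0,0,0,0,-1,0,-4,0,0,0,0,-1,-2.7,0,-3.05,0,0,0,-1,-2.7,0,-3.05,0,0,0,-1,-2.7,0,-3.05,0,0,0,-1,-2.7,0,-3.05,0,0,0,-1,-2.7,0,-3.05,0,0,0,-1,-2.7,0,-3.05,0,0,0,-1,-2.7,0,-3.05,0,0,0,-1,-2.7,0,-3.05,0,0,0]
}}

```text
clock: 0.93
tcp_pos: [0.3962, 0.4005, 0.3251]
tcp_rot: [-1.347, -0.963, 0.963]
ft_force: [0.6, 0.1, 0.9]
gripper_width: 0.999
```

{"method": "carry_out", "body": {
  "commands": [-1,-2.7,0,-3.05,0,0,0,-1,-2.7,0,-3.05,0,0,0,-1,-2.7,0,-3.05,0,0,0,-1,-2.7,0,-3.05,0,0,0,-1,-2.7,0,-3.05,0,0,0,-1,0,0,0,0,-7.15,0,-1,0,0,0,0,-7.15,0,-1,0,0,0,0,-7.15,0,-1,0,0,0,0,-7.15,0,-1,0,0,0,0,0,0]
}}

```text
clock: 1.77
tcp_pos: [0.4962, 0.2252, 0.3251]
tcp_rot: [-1.121, -1.336, 1.337]
ft_force: [0.4, 0.1, 0.0]
gripper_width: 1.0
```

{"method": "carry_out", "body": {
  "commands": [-1,-4,0,-1,0,0,0,-1,0,4,-0.4,0,0,0,-1,0,4,0,0,0,0,-1,0,4,0,0,0,0,-1,0,2,0,0,0,0,-1,0,0,0,0,0,0]
}}

```text
clock: 2.27
tcp_pos: [0.5145, 0.1874, 0.181]
tcp_rot: [-1.123, -1.323, 1.336]
ft_force: [-0.6, -0.1, 0.2]
gripper_width: 0.997
```

Run:
```python
from h import *
from scipy.spatial.transform import Rotation as Ro
s=bot.get_state();print(s["tcp_pos"],Ro.from_rotvec(s["tcp_rot"]).as_matrix())
R=Ro.from_rotvec(s["tcp_rot"]).as_matrix();p=s["tcp_pos"]
o=[]
for n,(cx,cy),w,k in(("side",(325,285),100,4),("top",(201,238),100,4)):
    im=bot.capture(n)[:,:,::-1].copy();cv2.imwrite(f"pics/{n}1.png",im)
    c=cv2.resize(im[cy-60:cy+60,cx-50:cx+50],None,fx=k,fy=k,interpolation=cv2.INTER_CUBIC)
    for q in([-.0425,.014,0],[.0425,.014,0],[.0,.014,0]):
        u,v=proj(n,p+R@np.array(q));print(n,q,u,v)
        cv2.drawMarker(c,(int((u-cx+50+.5)*k),int((v-cy+60+.5)*k)),(0,0,255),0,10)
    o.append(c)
cv2.imwrite("pics/g1.png",np.hstack(o))
```

```text
[0.5145 0.1874 0.181 ] [[-0.1649 -0.0069 -0.9863]
 [ 0.9863 -0.0035 -0.1649]
 [-0.0023 -1.      0.0074]]
side [-0.0425, 0.014, 0] 330.00438539949573 247.86172527288414
side [0.0425, 0.014, 0] 352.4340706376157 286.13794386217415
side [0.0, 0.014, 0] 341.094629173798 266.78720685709584
top [-0.0425, 0.014, 0] 213.06734358728647 240.95274147288998
top [0.0425, 0.014, 0] 179.88499035909027 246.754408559715
top [0.0, 0.014, 0] 196.49744372222918 243.84985494817545
```

View pics/g1.png

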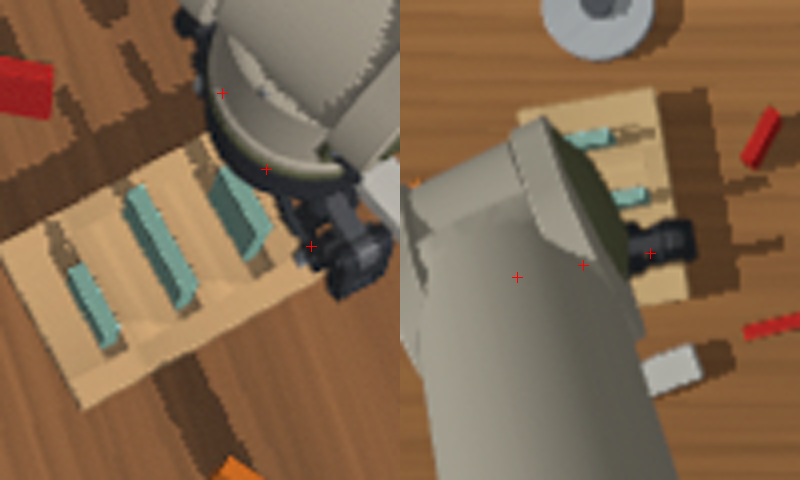

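The gripper is over the near-robot blank. In the side view it sits behind the wrist and the finger is at crop (310,255); the top view is blocked by the arm. The two cameras disagree by about 7 mm in y, but the jaws self-centre in y, so I'll descend and grip.

{"method": "carry_out", "body": {
  "commands": [-1,0,3.5,-0.1,0,0,0,-1,0,3.5,0,0,0,0,-1,0,1.5,0,0,0,0,-1,0,0.5,0,0,0,0,-1,0,0,0,0,0,0]
}}

```text
clock: 2.78
tcp_pos: [0.5184, 0.1889, 0.0959]
tcp_rot: [-1.125, -1.333, 1.332]
ft_force: [0.5, -0.0, -0.2]
gripper_width: 0.999
```

Run:
```python
from h import *
from scipy.spatial.transform import Rotation as Ro
s=bot.get_state();print(s["tcp_pos"],s["ft_force"],s["wrist_torque"],Ro.from_rotvec(s["tcp_rot"]).as_matrix())
im=bot.capture("side")[:,:,::-1];cv2.imwrite("pics/side2.png",cv2.resize(im[230:350,270:390],None,fx=5,fy=5,interpolation=cv2.INTER_CUBIC))
```

```text
[0.5184 0.1889 0.0959] [ 0.467  -0.0129 -0.2361] [ 0.0396 -0.0389 -0.0214] [[-0.1676  0.0006 -0.9859]
 [ 0.9859  0.0001 -0.1676]
 [ 0.     -1.     -0.0006]]
```

View pics/side2.png

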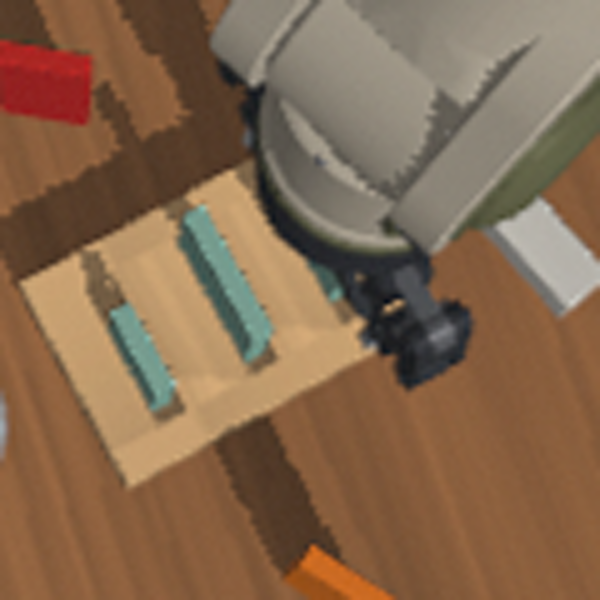

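{"method": "carry_out", "body": {
  "commands": [-1,0,0.4,0.2,0,0,0,-1,0,0,0,0,0,0,-0.3,0,0,0,0,0,0,-0.1,0,0,0,0,0,0,0,0,0,0,0,0,0,0.1,0,0,0,0,0,0.2,0,0,0,0,0,0,1,0,0,0,0,0,0,1,0,0,0,0,0,0]
}}

```text
validation failed for argument at $.co...
```

{"method": "carry_out", "body": {
  "commands": [-1,0,0.4,0.2,0,0,0,-1,0,0,0,0,0,0,-0.3,0,0,0,0,0,0,-0.1,0,0,0,0,0,0,0,0,0,0,0,0,0,0.1,0,0,0,0,0,0,0.2,0,0,0,0,0,0,1,0,0,0,0,0,0,1,0,0,0,0,0,0]
}}

```text
clock: 3.58
tcp_pos: [0.5162, 0.1882, 0.0919]
tcp_rot: [-1.125, -1.333, 1.332]
ft_force: [-0.9, -1.7, 5.9]
gripper_width: 0.452
```

{"method": "carry_out", "body": {
  "commands": [1,0,0,0,0,0,0,1,0,0,0,0,0,0]
}}

```text
clock: 3.75
tcp_pos: [0.5162, 0.1882, 0.0919]
tcp_rot: [-1.125, -1.333, 1.332]
ft_force: [0.4, -0.6, 6.9]
gripper_width: 0.45
```

{"method": "carry_out", "body": {
  "commands": [1,0,-0.5,0,0,0,0,1,0,-1.5,0,0,0,0,1,0,-3,0,0,0,0,1,0,-4,0,0,0,0,1,0,-4,0,0,0,0,1,0,-4,0,0,0,0,1,0,-4,0,0,0,0,1,0,-1,0,0,0,0,1,0,0,0,0,0,0,1,0,0,0,0,0,0]
}}

```text
clock: 4.58
tcp_pos: [0.5155, 0.1881, 0.3115]
tcp_rot: [-1.125, -1.334, 1.332]
ft_force: [-0.7, -0.1, -2.1]
gripper_width: 0.452
```

{"method": "carry_out", "body": {
  "commands": [1,-2,0,0.27,0,0,0,1,-4,0,0.27,0,0,0,1,-4,0,0.27,0,0,0,1,-4,0,0.27,0,0,0,1,-4,0,0.27,0,0,0,1,-4,0,0.27,0,0,0,1,-4,0,0.27,0,0,0,1,-4,0,0.27,0,0,0,1,-4,0,0.27,0,0,0,1,-4,0,0.27,0,0,0]
}}

```text
clock: 5.42
tcp_pos: [0.5521, -0.1926, 0.3089]
tcp_rot: [-1.121, -1.331, 1.334]
ft_force: [0.8, 0.7, -0.4]
gripper_width: 0.448
```

{"method": "carry_out", "body": {
  "commands": [1,-3.5,0,0.15,0,0,0,1,-1.5,0,0,0,0,0,1,0,0,0,0,6,0,1,0,0,0,0,6,0,1,0,0,0,0,6,0,1,0,0,0,0,0,0,1,0,0,0,0,0,0]
}}

```text
clock: 6.0
tcp_pos: [0.5598, -0.2397, 0.3096]
tcp_rot: [-1.27, -1.103, 1.106]
ft_force: [-0.2, 0.3, -1.3]
gripper_width: 0.453
```

Run:
```python
from h import *
from scipy.spatial.transform import Rotation as Ro
s=bot.get_state();print(s["tcp_pos"],s["ft_force"],Ro.from_rotvec(s["tcp_rot"]).as_matrix())
o=[]
for n,(x,y) in(("side",(190,10)),("top",(300,160))):
    im=bot.capture(n)[:,:,::-1];cv2.imwrite(f"pics/{n}3.png",im);o.append(cv2.resize(im[y:y+185,x:x+130],None,fx=3,fy=3,interpolation=cv2.INTER_CUBIC))
cv2.imwrite("pics/g3.png",np.hstack(o))
```

```text
[ 0.5598 -0.2397  0.3096] [-0.221   0.3155 -1.285 ] [[ 0.1405 -0.0029 -0.9901]
 [ 0.9901  0.0006  0.1405]
 [ 0.0002 -1.      0.0029]]
```

View pics/g3.png

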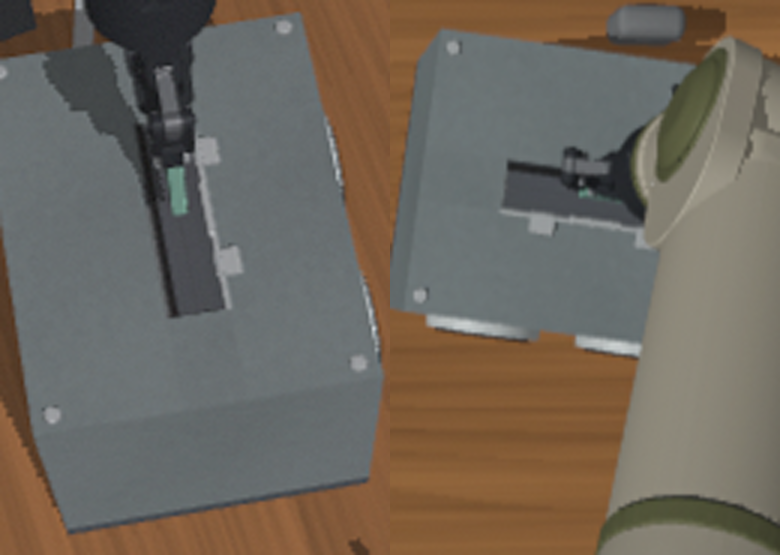

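The side view shows the blank's +y end below the fingers, with its bottom edge at crop (172–187, 213). The flap is beneath it, undisturbed. In the top view the finger is at crop (585,170) over the port. I'll compare the blank's known position with the camera measurement to get the bias.

Run:
```python
from h import *
im=cv2.imread("pics/side3.png");v=cv2.cvtColor(im[10:195,190:320],cv2.COLOR_BGR2HSV)
m=cv2.inRange(v,(70,45,60),(95,255,255));n,l,st,c=cv2.connectedComponentsWithStats(m);i=1+st[1:,4].argmax()
print(st[i],c[i]+(190,10)); r,cc=np.where(l==i)
for y in range(r.min(),r.max()+1): print(y+10,cc[r==y].min()+190,cc[r==y].max()+190,end="; ")
print()
for q,nm in(([.5626,-.2199,.2276],"bottom +y end"),([.5626,-.2199,.28],"up +y end")): print(nm,proj("side",q))
print(onz("side",249.3,80.7,.2276))
e=lambda x,y:onz("side",(x+.5)/3-.5+190,(y+.5)/3-.5+10,.19)
for q in((197,150),(231,308),(137,125),(171,317),(53,414),(359,363),(284,27)):print(q,e(*q))
```

```text
[55 55  8 17 88] [248.7159  73.    ]
65 249 250; 66 245 250; 67 246 250; 68 246 250; 69 246 251; 70 246 251; 71 246 251; 72 246 251; 73 246 251; 74 247 251; 75 247 251; 76 247 251; 77 247 252; 78 247 251; 79 247 252; 80 247 252; 81 248 249; 
bottom +y end (np.float64(250.02534976278108), np.float64(81.12556323237598))
up +y end (np.float64(248.4498959460975), np.float64(66.39989117146894))
[ 0.5637 -0.2213  0.2276]
(197, 150) [ 0.5307 -0.2887  0.19  ]
(231, 308) [ 0.5477 -0.1617  0.19  ]
(137, 125) [ 0.5648 -0.3224  0.19  ]
(171, 317) [ 0.5888 -0.1686  0.19  ]
(53, 414) [ 0.6862 -0.1252  0.19  ]
(359, 363) [ 0.4787 -0.0937  0.19  ]
(284, 27) [ 0.4381 -0.3668  0.19  ]
```

The side camera agrees with the held blank to about 1.5 mm. Its port line is at x≈0.561, so the blank is already aligned across the slot. I'll shift to the -y end of the search range and push the flap in.

{"method": "carry_out", "body": {
  "commands": [1,-2,0,0,0,0,0,1,0,2.5,0,0,0,0,1,0,0.8,0,0,0,0,1,0,0.8,0,0,0,0,1,0,0.8,0,0,0,0,1,0,0.8,0,0,0,0,1,0,0.8,0,0,0,0,1,0,0.8,0,0,0,0,1,0,0.8,0,0,0,0,1,0,0,0,0,0,0]
}}

```text
clock: 6.93
tcp_pos: [0.5571, -0.2599, 0.2286]
tcp_rot: [-1.273, -1.101, 1.103]
ft_force: [2.9, -0.6, -2.6]
gripper_width: 0.453
```

{"method": "carry_out", "body": {
  "commands": [1,0,0.6,0,0,0,0,1,0,0.6,0,0,0,0,1,0,0.6,0,0,0,0,1,0,0.6,0,0,0,0,1,0,0.6,0,0,0,0,1,0,0,0,0,0,0]
}}

```text
clock: 7.43
tcp_pos: [0.5569, -0.2601, 0.1989]
tcp_rot: [-1.273, -1.101, 1.102]
ft_force: [3.9, -0.8, -2.3]
gripper_width: 0.449
```

{"method": "carry_out", "body": {
  "commands": [1,0,0.3,0,0,0,0,1,0,0.3,0,0,0,0,1,0,0,0,0,0,0]
}}

```text
clock: 7.68
tcp_pos: [0.5572, -0.2602, 0.1939]
tcp_rot: [-1.274, -1.102, 1.102]
ft_force: [3.0, 0.3, -1.5]
gripper_width: 0.451
```

{"method": "carry_out", "body": {
  "commands": [1,0,0.3,0,0,0,0,1,0,0.3,0,0,0,0,1,0,0,0,0,0,0]
}}

```text
clock: 7.93
tcp_pos: [0.5572, -0.2602, 0.1878]
tcp_rot: [-1.274, -1.102, 1.102]
ft_force: [3.4, -0.1, -1.9]
gripper_width: 0.453
```

{"method": "carry_out", "body": {
  "commands": [1,0,0.2,0,0,0,0,1,0,0.2,0,0,0,0,1,0,0,0,0,0,0]
}}

```text
clock: 8.18
tcp_pos: [0.5572, -0.2602, 0.1839]
tcp_rot: [-1.274, -1.102, 1.102]
ft_force: [2.2, -0.9, -0.9]
gripper_width: 0.45
```

{"method": "carry_out", "body": {
  "commands": [1,0,0.2,0,0,0,0,1,0,0.2,0,0,0,0,1,0,0,0,0,0,0]
}}

```text
clock: 8.43
tcp_pos: [0.5572, -0.2602, 0.1799]
tcp_rot: [-1.274, -1.102, 1.102]
ft_force: [3.3, -0.2, -0.6]
gripper_width: 0.448
```

{"method": "carry_out", "body": {
  "commands": [1,0,0.3,0,0,0,0,1,0,0.3,0,0,0,0,1,0,0,0,0,0,0]
}}

```text
clock: 8.68
tcp_pos: [0.5572, -0.2602, 0.1737]
tcp_rot: [-1.274, -1.102, 1.102]
ft_force: [3.0, -1.3, -1.7]
gripper_width: 0.452
```

{"method": "carry_out", "body": {
  "commands": [1,0,0.4,0,0,0,0,1,0,0.4,0,0,0,0,1,0,0.4,0,0,0,0,1,0,0,0,0,0,0]
}}

```text
clock: 9.02
tcp_pos: [0.5573, -0.2602, 0.1615]
tcp_rot: [-1.274, -1.102, 1.102]
ft_force: [3.1, -1.3, -1.5]
gripper_width: 0.45
```

{"method": "carry_out", "body": {
  "commands": [1,0,0.15,0,0,0,0,1,0,0.15,0,0,0,0,1,0,0,0,0,0,0]
}}

```text
clock: 9.27
tcp_pos: [0.5574, -0.2602, 0.1591]
tcp_rot: [-1.274, -1.102, 1.102]
ft_force: [3.4, -1.2, -0.2]
gripper_width: 0.45
```

{"method": "carry_out", "body": {
  "commands": [1,0,0.1,0,0,0,0,1,0,0.05,0,0,0,0,1,0,0,0,0,0,0]
}}

```text
clock: 9.52
tcp_pos: [0.5574, -0.2602, 0.1578]
tcp_rot: [-1.274, -1.102, 1.102]
ft_force: [3.1, -1.0, 0.3]
gripper_width: 0.451
```

{"method": "carry_out", "body": {
  "commands": [1,0,0.05,0,0,0,0,1,0,0,0,0,0,0]
}}

```text
clock: 9.68
tcp_pos: [0.5574, -0.2602, 0.1573]
tcp_rot: [-1.274, -1.102, 1.102]
ft_force: [3.1, -1.0, 1.2]
gripper_width: 0.449
```

{"method": "carry_out", "body": {
  "commands": [1,0,0.05,0,0,0,0,1,0,0,0,0,0,0]
}}

```text
clock: 9.85
tcp_pos: [0.5574, -0.2602, 0.1568]
tcp_rot: [-1.274, -1.102, 1.102]
ft_force: [3.1, -0.1, 0.7]
gripper_width: 0.453
```

{"method": "carry_out", "body": {
  "commands": [1,0,0.05,0,0,0,0,1,0,0,0,0,0,0]
}}

```text
clock: 10.02
tcp_pos: [0.5574, -0.2602, 0.1563]
tcp_rot: [-1.274, -1.102, 1.102]
ft_force: [2.3, -1.2, 0.6]
gripper_width: 0.457
```

{"method": "carry_out", "body": {
  "commands": [1,0,0.05,0,0,0,0,1,0,0,0,0,0,0]
}}

```text
clock: 10.18
tcp_pos: [0.5574, -0.2602, 0.1558]
tcp_rot: [-1.274, -1.102, 1.102]
ft_force: [4.1, -0.6, 1.3]
gripper_width: 0.453
```

{"method": "carry_out", "body": {
  "commands": [1,0,0.05,0,0,0,0,1,0,0,0,0,0,0]
}}

```text
clock: 10.35
tcp_pos: [0.5574, -0.2602, 0.1553]
tcp_rot: [-1.274, -1.102, 1.102]
ft_force: [2.9, -0.5, 0.7]
gripper_width: 0.452
```

{"method": "carry_out", "body": {
  "commands": [1,0,0.05,0,0,0,0,1,0,0,0,0,0,0]
}}

```text
clock: 10.52
tcp_pos: [0.5575, -0.2603, 0.1551]
tcp_rot: [-1.275, -1.102, 1.102]
ft_force: [2.5, -0.4, 3.8]
gripper_width: 0.452
```

The blank touched the bed at TCP z≈0.155, as predicted (0.1555). Now I'll feel along +y with about 3–5 N of press.

{"method": "carry_out", "body": {
  "commands": [1,0.12,0.02,0,0,0,0,1,0,0,0,0,0,0]
}}

```text
clock: 10.68
tcp_pos: [0.5576, -0.26, 0.155]
tcp_rot: [-1.276, -1.102, 1.102]
ft_force: [3.1, -2.6, 5.0]
gripper_width: 0.451
```

{"method": "carry_out", "body": {
  "commands": [1,0.12,0,0,0,0,0,1,0,0,0,0,0,0]
}}

```text
clock: 10.85
tcp_pos: [0.5578, -0.2591, 0.155]
tcp_rot: [-1.276, -1.101, 1.102]
ft_force: [2.2, -4.0, 4.5]
gripper_width: 0.452
```

{"method": "carry_out", "body": {
  "commands": [1,0.12,0,0,0,0,0,1,0,0,0,0,0,0]
}}

```text
clock: 11.02
tcp_pos: [0.5579, -0.2579, 0.155]
tcp_rot: [-1.276, -1.101, 1.102]
ft_force: [2.3, -4.4, 4.7]
gripper_width: 0.453
```

{"method": "carry_out", "body": {
  "commands": [1,0.12,0,0,0,0,0,1,0,0,0,0,0,0]
}}

```text
clock: 11.18
tcp_pos: [0.5581, -0.2567, 0.155]
tcp_rot: [-1.277, -1.101, 1.102]
ft_force: [1.3, -4.7, 4.1]
gripper_width: 0.452
```

{"method": "carry_out", "body": {
  "commands": [1,0.12,0,0,0,0,0,1,0,0,0,0,0,0]
}}

```text
clock: 11.35
tcp_pos: [0.5583, -0.2555, 0.1549]
tcp_rot: [-1.276, -1.101, 1.102]
ft_force: [2.8, -4.0, 3.6]
gripper_width: 0.455
```

{"method": "carry_out", "body": {
  "commands": [1,0.12,0,0,0,0,0,1,0,0,0,0,0,0]
}}

```text
clock: 11.52
tcp_pos: [0.5584, -0.2542, 0.1549]
tcp_rot: [-1.276, -1.101, 1.102]
ft_force: [2.5, -4.7, 2.9]
gripper_width: 0.447
```

{"method": "carry_out", "body": {
  "commands": [1,0.12,0.01,0,0,0,0,1,0,0,0,0,0,0]
}}

```text
clock: 11.68
tcp_pos: [0.5586, -0.2532, 0.1548]
tcp_rot: [-1.276, -1.101, 1.102]
ft_force: [1.7, -5.0, 4.9]
gripper_width: 0.45
```

{"method": "carry_out", "body": {
  "commands": [1,0.12,0,0,0,0,0,1,0,0,0,0,0,0]
}}

```text
clock: 11.85
tcp_pos: [0.5588, -0.252, 0.1548]
tcp_rot: [-1.276, -1.101, 1.102]
ft_force: [2.6, -4.9, 3.6]
gripper_width: 0.449
```

{"method": "carry_out", "body": {
  "commands": [1,0.12,0,0,0,0,0,1,0,0,0,0,0,0]
}}

```text
clock: 12.02
tcp_pos: [0.5589, -0.2507, 0.1548]
tcp_rot: [-1.276, -1.101, 1.102]
ft_force: [2.3, -4.6, 3.1]
gripper_width: 0.454
```

{"method": "carry_out", "body": {
  "commands": [1,0.12,0.01,0,0,0,0,1,0,0,0,0,0,0]
}}

```text
clock: 12.18
tcp_pos: [0.5591, -0.2497, 0.1547]
tcp_rot: [-1.277, -1.101, 1.102]
ft_force: [1.8, -4.6, 4.2]
gripper_width: 0.455
```

{"method": "carry_out", "body": {
  "commands": [1,0.12,0,0,0,0,0,1,0,0,0,0,0,0]
}}

```text
clock: 12.35
tcp_pos: [0.5593, -0.2484, 0.1547]
tcp_rot: [-1.276, -1.101, 1.102]
ft_force: [3.0, -4.1, 3.9]
gripper_width: 0.449
```

{"method": "carry_out", "body": {
  "commands": [1,0.12,0,0,0,0,0,1,0,0,0,0,0,0]
}}

```text
clock: 12.52
tcp_pos: [0.5595, -0.2472, 0.1547]
tcp_rot: [-1.276, -1.101, 1.102]
ft_force: [2.2, -3.9, 3.5]
gripper_width: 0.45
```

{"method": "carry_out", "body": {
  "commands": [1,0.12,0.01,0,0,0,0,1,0,0,0,0,0,0]
}}

```text
clock: 12.68
tcp_pos: [0.5597, -0.2461, 0.1547]
tcp_rot: [-1.277, -1.101, 1.102]
ft_force: [2.3, -4.4, 5.1]
gripper_width: 0.451
```

{"method": "carry_out", "body": {
  "commands": [1,0.12,0,0,0,0,0,1,0,0,0,0,0,0]
}}

```text
clock: 12.85
tcp_pos: [0.5598, -0.2449, 0.1546]
tcp_rot: [-1.276, -1.101, 1.102]
ft_force: [1.9, -4.7, 4.5]
gripper_width: 0.451
```

{"method": "carry_out", "body": {
  "commands": [1,0.12,0,0,0,0,0,1,0,0,0,0,0,0]
}}

```text
clock: 13.02
tcp_pos: [0.56, -0.2436, 0.1546]
tcp_rot: [-1.276, -1.101, 1.102]
ft_force: [2.1, -4.1, 4.6]
gripper_width: 0.448
```

{"method": "carry_out", "body": {
  "commands": [1,0.12,0,0,0,0,0,1,0,0,0,0,0,0]
}}

```text
clock: 13.18
tcp_pos: [0.5602, -0.2424, 0.1545]
tcp_rot: [-1.276, -1.101, 1.102]
ft_force: [2.5, -4.1, 4.3]
gripper_width: 0.45
```

{"method": "carry_out", "body": {
  "commands": [1,0.12,0,0,0,0,0,1,0,0,0,0,0,0]
}}

```text
clock: 13.35
tcp_pos: [0.5603, -0.2411, 0.1545]
tcp_rot: [-1.276, -1.101, 1.102]
ft_force: [2.1, -4.9, 3.0]
gripper_width: 0.45
```

{"method": "carry_out", "body": {
  "commands": [1,0.12,0,0,0,0,0,1,0,0,0,0,0,0]
}}

```text
clock: 13.52
tcp_pos: [0.5605, -0.2399, 0.1545]
tcp_rot: [-1.276, -1.101, 1.102]
ft_force: [2.5, -4.3, 3.9]
gripper_width: 0.451
```

{"method": "carry_out", "body": {
  "commands": [1,0.12,0.01,0,0,0,0,1,0,0,0,0,0,0]
}}

```text
clock: 13.68
tcp_pos: [0.5607, -0.2385, 0.1543]
tcp_rot: [-1.276, -1.101, 1.102]
ft_force: [2.5, -4.4, 3.2]
gripper_width: 0.448
```

{"method": "carry_out", "body": {
  "commands": [1,0.12,0,0,0,0,0,1,0,0,0,0,0,0]
}}

```text
clock: 13.85
tcp_pos: [0.5608, -0.2367, 0.1541]
tcp_rot: [-1.275, -1.102, 1.102]
ft_force: [3.5, -2.4, 0.4]
gripper_width: 0.455
```

{"method": "carry_out", "body": {
  "commands": [1,0.12,0,0,0,0,0,1,0,0,0,0,0,0]
}}

```text
clock: 14.02
tcp_pos: [0.561, -0.2352, 0.1539]
tcp_rot: [-1.274, -1.102, 1.102]
ft_force: [4.0, -3.2, -1.0]
gripper_width: 0.454
```

{"method": "carry_out", "body": {
  "commands": [1,0,0.05,0,0,0,0,1,0,0,0,0,0,0]
}}

```text
clock: 14.18
tcp_pos: [0.5611, -0.235, 0.1536]
tcp_rot: [-1.274, -1.102, 1.102]
ft_force: [4.2, -2.4, -0.2]
gripper_width: 0.451
```

{"method": "carry_out", "body": {
  "commands": [1,0,0.05,0,0,0,0,1,0,0,0,0,0,0]
}}

```text
clock: 14.35
tcp_pos: [0.561, -0.2349, 0.1531]
tcp_rot: [-1.274, -1.102, 1.102]
ft_force: [3.9, -1.5, 0.1]
gripper_width: 0.454
```

{"method": "carry_out", "body": {
  "commands": [1,0,0.1,0,0,0,0,1,0,0,0,0,0,0]
}}

```text
clock: 14.52
tcp_pos: [0.5611, -0.2349, 0.1521]
tcp_rot: [-1.274, -1.102, 1.102]
ft_force: [3.6, -1.1, 0.6]
gripper_width: 0.448
```

{"method": "carry_out", "body": {
  "commands": [1,0,0.1,0,0,0,0,1,0,0,0,0,0,0]
}}

```text
clock: 14.68
tcp_pos: [0.561, -0.235, 0.1511]
tcp_rot: [-1.274, -1.102, 1.102]
ft_force: [4.0, 0.0, 1.3]
gripper_width: 0.452
```

{"method": "carry_out", "body": {
  "commands": [1,0,0.15,0,0,0,0,1,0,0,0,0,0,0]
}}

```text
clock: 14.85
tcp_pos: [0.561, -0.2352, 0.1495]
tcp_rot: [-1.274, -1.102, 1.102]
ft_force: [4.7, 0.2, 0.2]
gripper_width: 0.449
```

{"method": "carry_out", "body": {
  "commands": [1,0,0.2,0,0,0,0,1,0,0.2,0,0,0,0,1,0,0,0,0,0,0]
}}

```text
clock: 15.1
tcp_pos: [0.561, -0.2353, 0.1453]
tcp_rot: [-1.274, -1.102, 1.102]
ft_force: [4.2, 0.1, -0.6]
gripper_width: 0.452
```

{"method": "carry_out", "body": {
  "commands": [1,0,0.15,0,0,0,0,1,0,0.1,0,0,0,0,1,0,0,0,0,0,0]
}}

```text
clock: 15.35
tcp_pos: [0.561, -0.2354, 0.143]
tcp_rot: [-1.274, -1.102, 1.102]
ft_force: [5.3, -2.0, 0.1]
gripper_width: 0.451
```

{"method": "carry_out", "body": {
  "commands": [1,0,0.05,0,0,0,0,1,0,0,0,0,0,0]
}}

```text
clock: 15.52
tcp_pos: [0.561, -0.2354, 0.1427]
tcp_rot: [-1.274, -1.102, 1.102]
ft_force: [4.9, 0.4, 1.1]
gripper_width: 0.453
```

{"method": "carry_out", "body": {
  "commands": [1,0,0.05,0,0,0,0,1,0,0,0,0,0,0]
}}

```text
clock: 15.68
tcp_pos: [0.561, -0.2353, 0.1422]
tcp_rot: [-1.274, -1.102, 1.102]
ft_force: [4.8, -0.2, 0.9]
gripper_width: 0.45
```

{"method": "carry_out", "body": {
  "commands": [1,0,0.05,0,0,0,0,1,0,0,0,0,0,0]
}}

```text
clock: 15.85
tcp_pos: [0.5611, -0.2353, 0.1417]
tcp_rot: [-1.274, -1.102, 1.102]
ft_force: [4.8, -1.1, 1.7]
gripper_width: 0.449
```

{"method": "carry_out", "body": {
  "commands": [1,0,0.05,0,0,0,0,1,0,0,0,0,0,0]
}}

```text
clock: 16.02
tcp_pos: [0.5611, -0.2354, 0.1414]
tcp_rot: [-1.275, -1.102, 1.102]
ft_force: [4.6, -1.0, 3.9]
gripper_width: 0.451
```

{"method": "carry_out", "body": {
  "commands": [1,0,0.05,0,0,0,0,1,0,0,0,0,0,0]
}}

```text
clock: 16.18
tcp_pos: [0.5612, -0.2354, 0.1414]
tcp_rot: [-1.275, -1.102, 1.101]
ft_force: [3.4, -1.0, 8.3]
gripper_width: 0.451
```

Contact again at z=0.1414, 14 mm below the bed contact, so the glass is home. I'll relieve the press, open part way and check.

{"method": "carry_out", "body": {
  "commands": [1,0,-0.08,0,0,0,0,1,0,0,0,0,0,0,0,0,0,0,0,0,0,-0.1,0,0,0,0,0,0,-0.2,0,0,0,0,0,0,-0.35,0,0,0,0,0,0,-0.35,0,0,0,0,0,0]
}}

```text
clock: 16.77
tcp_pos: [0.5607, -0.2353, 0.1413]
tcp_rot: [-1.274, -1.101, 1.102]
ft_force: [3.0, -1.7, -1.3]
gripper_width: 0.677
```

{"method": "carry_out", "body": {
  "commands": [-0.35,0,0,0,0,0,0,-0.35,0,0,0,0,0,0]
}}

```text
clock: 16.93
tcp_pos: [0.5609, -0.2353, 0.1414]
tcp_rot: [-1.274, -1.102, 1.102]
ft_force: [2.7, -1.0, -1.8]
gripper_width: 0.671
```

{"method": "carry_out", "body": {
  "commands": [-0.35,0,-0.3,0,0,0,0,-0.35,0,-0.3,0,0,0,0,-0.35,0,-0.4,0,0,0,0,-0.35,0,0,0,0,0,0]
}}

```text
clock: 17.27
tcp_pos: [0.5614, -0.2352, 0.1524]
tcp_rot: [-1.275, -1.103, 1.101]
ft_force: [4.0, -0.2, -0.5]
gripper_width: 0.678
```

{"method": "carry_out", "body": {
  "commands": [-0.35,0,-0.6,0,0,0,0,-0.35,0,-0.6,0,0,0,0,-0.35,0,-0.6,0,0,0,0,-0.35,0,-0.6,0,0,0,0,-0.35,0,-0.6,0,0,0,0,-0.35,0,-0.6,0,0,0,0,-0.35,0,-0.6,0,0,0,0,-0.35,0,-0.6,0,0,0,0,-0.35,0,-0.6,0,0,0,0,-0.35,0,-0.6,0,0,0,0]
}}

```text
clock: 18.1
tcp_pos: [0.56, -0.2351, 0.2117]
tcp_rot: [-1.272, -1.101, 1.102]
ft_force: [0.2, 0.3, 0.2]
gripper_width: 0.674
```

{"method": "carry_out", "body": {
  "commands": [-0.35,0,-1.5,0,0,0,0,-0.35,0,-3,0,0,0,0,-0.35,0,-4,0,0,0,0,-0.35,0,-4,0,0,0,0,-0.35,4,0,0,0,0,0,-0.35,4,0,0,0,0,0,-0.35,4,0,0,0,0,0,-0.35,4,0,0,0,0,0,-0.35,4,0,0,0,0,0,-0.35,4,0,0,0,0,0]
}}

```text
clock: 18.93
tcp_pos: [0.5948, 0.0039, 0.3366]
tcp_rot: [-1.274, -1.101, 1.102]
ft_force: [0.6, 0.0, 0.3]
gripper_width: 0.675
```

Run:
```python
from h import *
s=bot.get_state();print(s["tcp_pos"],s["ft_force"],s["clock"])
o=[]
a=bot.capture("side")[:,:,::-1];b=bot.capture("top")[:,:,::-1]
o=[cv2.resize(a[0:340,160:400],None,fx=1.7,fy=1.7),cv2.resize(b[150:290,295:440],None,fx=2.7,fy=2.7)]
H=max(x.shape[0] for x in o);cv2.imwrite("pics/g4.png",np.hstack([np.pad(x,((0,H-x.shape[0]),(0,0),(0,0))) for x in o]))
```

```text
[0.5948 0.0039 0.3366] [0.5507 0.0108 0.3287] 18.9333
```

View pics/g4.png

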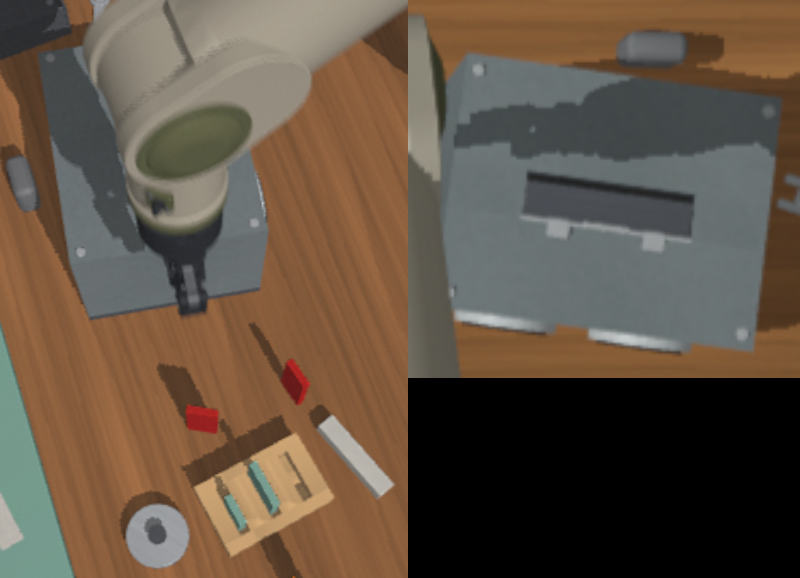

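The flap looks as it did at the start, level with its thin dark gap at crop (610,185). The rack's near slot is empty at crop (295,475), the other blanks and objects are in place, and the fingers are empty. I'll hand it in.

```bash
python3 -c "
from bench import bot
print(bot.job_done(), bot.get_state()['clock'])"
```

```text
the job is handed in; nothing more can be done
the job is handed in; nothing more can be done
```

I loaded the tall blank into the frosting box and handed the job in with the clock at about 19 s of the 72 s allowed. I gripped it by its 40 mm width and pushed it through the flap. I then felt along the slot with about 3–5 N of press until the pocket gave way, and lowered it in.

**Seating:** the glass touched the bed at TCP z ≈ 0.155 m and the pocket floor at z = 0.1414 m. That is about 14 mm lower, which matches the pocket's depth. The highest vertical force read in the box was 8.3 N, at the pocket floor.

**Last checks:** the final pictures show the flap shut as at the start, the fingers empty, and the tall blank's slot in the rack empty. The other two blanks, the stick and the cup wheel look unmoved by eye. The force reading was close to zero after drawing out.

**Disagreements and limits:**
- The two cameras disagreed by about 7 mm in y. I relied on the side camera, which matched the held blank to about 1.5 mm.
- The glass in the box can't be seen with the flap shut, so I know it is home only from the force and height readings.

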